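# Pair the cups with their saucers

### The job

Pair up the three handled cups with their saucers before the set goes to the kiln: stand each cup upright in the middle of its own saucer, small cup on small saucer, medium on medium, large on large. The clay is brittle, so keep the cups upright and set them down gently, without dropping them. Leave the saucers lying where they are, and leave the beakers without handles standing where they are.

Things in the scene. Friction and masses are not known exactly. Their poses are not given: they have to be found in the camera images.
- small_cup: the smallest of the three handled cups of unglazed grey clay: hollow, 48 mm across its upright upper wall (from 22 mm up), 50 mm high, wall 4.5 mm, foot 30 mm across, about 90 g. One ear handle, 9 mm thick, stands out 22 mm from the wall at the cup's own +y side, its top a few mm below the rim. Origin: centre of the underside, z up. Stands upright, handle pointing anywhere, among the beakers on a pale ware board 18 mm thick
- medium_cup: the middle-sized of the three handled cups of unglazed grey clay: hollow, 58 mm across its upright upper wall (from 27 mm up), 60 mm high, wall 4.5 mm, foot 36 mm across, about 140 g. One ear handle, 9 mm thick, stands out 22 mm from the wall at the cup's own +y side, its top a few mm below the rim. Origin: centre of the underside, z up. Stands upright, handle pointing anywhere, among the beakers on a pale ware board 18 mm thick
- large_cup: the largest of the three handled cups of unglazed grey clay: hollow, 68 mm across its upright upper wall (from 32 mm up), 70 mm high, wall 4.5 mm, foot 42 mm across, about 200 g. One ear handle, 9 mm thick, stands out 22 mm from the wall at the cup's own +y side, its top a few mm below the rim. Origin: centre of the underside, z up. Stands upright, handle pointing anywhere, among the beakers on a pale ware board 18 mm thick
- small_saucer: the smallest of the three round saucers of the same clay, the one for the small cup: 98 mm across, edge 18 mm high, with a flat round well 54 mm across in the middle whose floor is 6 mm above the saucer's underside; loose, 110 to 260 g. Origin: centre of the underside, z up. Lies on the other pale ware board, 18 mm thick
- medium_saucer: the middle-sized of the three round saucers of the same clay, the one for the medium cup: 120 mm across, edge 18 mm high, with a flat round well 62 mm across in the middle whose floor is 6 mm above the saucer's underside; loose, 110 to 260 g. Origin: centre of the underside, z up. Lies on the other pale ware board, 18 mm thick
- large_saucer: the largest of the three round saucers of the same clay, the one for the large cup: 144 mm across, edge 18 mm high, with a flat round well 72 mm across in the middle whose floor is 6 mm above the saucer's underside; loose, 110 to 260 g. Origin: centre of the underside, z up. Lies on the other pale ware board, 18 mm thick
- small_beaker: a small beaker of the same clay and the same shape and size as the small cup (48 mm across, 50 mm high) but without a handle; not part of the job. Origin: centre of the underside, z up. Stands among the cups on their ware board, upright
- medium_beaker: a medium beaker of the same clay and the same shape and size as the medium cup (58 mm across, 60 mm high) but without a handle; not part of the job. Origin: centre of the underside, z up. Stands among the cups on their ware board, upright
- large_beaker: a large beaker of the same clay and the same shape and size as the large cup (68 mm across, 70 mm high) but without a handle; not part of the job. Origin: centre of the underside, z up. Stands among the cups on their ware board, upright
There are look-alikes about, which are no part of the job. What is shaped like the medium_cup but green is not meant.

How it is judged:
At the end, for the whole second after the job is handed in: Each handled cup stands on the saucer of its size, in the flat well, its centre within 12 mm of the saucer's centre, upright within about 6 degrees and at rest; the saucers lie flat within 40 mm of where they lay, and the three beakers stand upright within 30 mm of where they stood (horizontal distance between small_cup and small_saucer below 0.012 m and z of small_cup in the frame of small_saucer between 0.002 and 0.01 m and angle between each of small_cup, small_beaker, medium_cup, medium_beaker, large_cup, large_beaker's own z axis and vertical below 0.1 rad and angle between each of small_saucer, medium_saucer, large_saucer's own z axis and vertical below 0.05 rad and distance of each of small_saucer, medium_saucer, large_saucer from where it was at the start of the episode below 0.04 m and linear speed of each of small_cup, small_saucer, medium_cup, medium_saucer, large_cup, large_saucer below 0.02 m/s and distance of each of small_beaker, medium_beaker, large_beaker from where it was at the start of the episode below 0.03 m and horizontal distance between medium_cup and medium_saucer below 0.012 m and z of medium_cup in the frame of medium_saucer between 0.002 and 0.01 m and horizontal distance between large_cup and large_saucer below 0.012 m and z of large_cup in the frame of large_saucer between 0.002 and 0.01 m); the robot touches nothing.
It fails at once if a cup was dropped (let go and falling faster than 0.7 m/s, that is a fall of more than 25 mm) ((contact force between small_cup and the fingers below 0.05 N and linear speed of small_cup above 0.7 m/s) or (contact force between medium_cup and the fingers below 0.05 N and linear speed of medium_cup above 0.7 m/s) or (contact force between large_cup and the fingers below 0.05 N and linear speed of large_cup above 0.7 m/s)).
It fails at once if a cup was tipped over (leaning more than 45 degrees) (angle between any of small_cup, medium_cup, large_cup's own z axis and vertical above 0.8 rad).
It fails at once if a beaker was knocked over or shifted by more than 30 mm ((distance of small_beaker from where it was at the start of the episode above 0.03 m or angle between small_beaker's own z axis and vertical above 0.5 rad) or (distance of medium_beaker from where it was at the start of the episode above 0.03 m or angle between medium_beaker's own z axis and vertical above 0.5 rad) or (distance of large_beaker from where it was at the start of the episode above 0.03 m or angle between large_beaker's own z axis and vertical above 0.5 rad)).
It fails at once if a saucer was shoved by more than 40 mm (distance of any of small_saucer, medium_saucer, large_saucer from where it was at the start of the episode above 0.04 m).
It also fails if it takes over 88 s, if anything falls off the work surface, if the arm or the gripper's body presses on something with over 40 N, if the wrist force passes 120 N, or if a joint passes its speed limit or range.

### The arm

A 6-joint arm with a two-finger parallel gripper is mounted at the origin on the work surface. World frame = base frame: x ahead of the robot, y to its left, z up, the work surface at z = 0. Lengths are in m, angles in rad, forces in N, time in s.
With the tool pointing down it reaches from about 0.3 to 1 m from the base axis. Payload 5.1 kg.
Tool frame: the origin (TCP) lies midway between the tips of the shut fingers; the grasp point (between the pads) lies 19 mm behind it; z points along the fingers, y is the direction in which the jaws open and shut (so a half turn about z gives the same grasp; the last joint's range is limited). The gripper opens to 95 mm and grips with 3 to 60 N. Pads are 20 mm wide; open, the fingers measure 119 mm over their backs; the gripper's body (75 mm by 180 mm) begins 59 mm behind the grasp point.
Start: joints at [1.241, 0.124, 1.65, -0, 1.367, -0.083], TCP at [0.159, 0.63, 0.215] pointing down, gripper open.
Joint ranges: [-2.61, 2.61], [-1.02, 2.33], [0.03, 2.71], [-1.35, 4.49], [0.32, 2.68], [-2.91, 2.91]. Speed limits (rad/s): [2.57, 2.57, 3.14, 3.14, 3.14, 3.14].

### API

Orientations are given as a rotation vector (axis times angle).
In Python, from workcell import r gives the robot as it stands.
- The arm moves only by the shell command python3 -m crank 'ROWS' [OPENING] [FORCE]. ROWS is JSON, one flat list of numbers, 6 for each row, row after row: the shift along the tool's x, y, z in mm, then the turn, a rotation vector about the tool's x, y, z in rad. A call has 1 to 8 rows; each row is the pose to reach, as a shift and turn from the pose commanded when the call began, along the tool's axes at that moment; what a row does not reach only later rows make up. A row lasts 1/10 s, in which the tool goes at most 50 mm and 8.59 degrees, less where a joint would pass 70% of its speed; a pose out of reach is approached as far as the arm can. A call with a gripper value outside its range is refused whole. OPENING is the opening in per cent of the stroke, from 0 (shut) to 100 (fully open), set as the call begins (- or left out, the last holds). The fingers move at their own pace and stop on an object; FORCE is the grip in N (left out, the last holds). Time passes only in rows, so rows that repeat a pose let the fingers close. It gives the time, the measured TCP pose, the force and the opening at its end, in the units of the state.
- r.read_state(): the state, without advancing time (a new reading comes with each control period).
- r.grab_frame(name): name is "side" or "top" or "wrist"; returns a dict with "img" (384x512x3 uint8, red, green, blue), "fx", "fy", "cx", "cy" (pixels), "k1" (the pictures are not rectified: a ray, as slopes to the right and down, at radius r is drawn at 1 + k1 r^2 times it, then the intrinsics apply), "xyz" and "orientation" of the camera in the world. Camera axes: x right, y down, z forward; pixel columns grow to the right and rows downward; lengths in m; the calibration is good to about 2 mm. A picture is of the moment at which its call begins. There is no depth.
- r.finish_job(): hands the job in, once; it reports no verdict.
The state is a dict: "t": time; "joints": joint angles; "qd": joint speeds; "joint_efforts": joint torques, N m; "eef_pos": TCP position; "orientation": TCP orientation; "ft_force": force on the tool from outside, world axes, zero at the start; "ft_torque": the same for the moment, N m; "grip_width": opening from 0.0 (shut) to 1.0 (fully open).
Only numpy, scipy, OpenCV 4.12 (cv2) and the standard library are available. Lean on these libraries where they do the work, as an engineer would, in place of code of your own. Each camera call takes 0.05 s, during which the arm holds its last target. There are 200 camera calls.

## Working session

There is one attempt and no reset: what is moved stays moved. The work goes in short steps, Python scripts to look and compute and a shell command to move; the robot and the scene stay as the last step left them, time stands still between calls to the robot, and variables do not carry over. Pictures are saved under pics/ and viewed, about 12 in all and at most 16, crops included, and the job is handed in when it is done.

```bash
ls; mkdir -p pics; cat > h.py <<'E'
import numpy as np, cv2
from scipy.spatial.transform import Rotation as R
from workcell import r
def rays(f,px):
    px=np.atleast_2d(np.array(px,float))
    K=np.array([[f['fx'],0,f['cx']],[0,f['fy'],f['cy']],[0,0,1]])
    u=cv2.undistortPoints(px[:,None],K,np.array([f['k1'],0,0,0.]))[:,0]
    d=np.c_[u,np.ones(len(u))]
    return R.from_rotvec(f['orientation']).apply(d)
def onplane(f,px,z):
    d=rays(f,px);c=np.array(f['xyz']);return c+d*((z-c[2])/d[:,2])[:,None]
def proj(f,P):
    q=R.from_rotvec(f['orientation']).inv().apply(np.atleast_2d(P)-np.array(f['xyz']))
    s=q[:,:2]/q[:,2:];s=s*(1+f['k1']*(s**2).sum(1,keepdims=True))
    return s*[f['fx'],f['fy']]+[f['cx'],f['cy']]
def save(f,n,crop=None,s=1):
    im=f['img'][:,:,::-1]
    if crop: im=im[crop[1]:crop[3],crop[0]:crop[2]]
    cv2.imwrite('pics/'+n,cv2.resize(im,None,fx=s,fy=s,interpolation=cv2.INTER_CUBIC))
E
python3 - <<'E'
from h import *
import pickle
for n in('top','side','wrist'):
    f=r.grab_frame(n); save(f,n+'0.png',s=1.5); pickle.dump(f,open(n+'0.pkl','wb'))
    print(n,f['xyz'],R.from_rotvec(f['orientation']).as_matrix().round(2).tolist(),f['fx'],f['k1'])
s=r.read_state();print(s)
print(R.from_rotvec(s['orientation']).as_matrix().round(3))
E
```

```text
pics
top [0.20318589 0.01538925 1.13245786] [[0.02, -0.98, 0.19], [-1.0, -0.02, 0.01], [-0.0, -0.19, -0.98]] 414.897540564212 -0.112385117985503
side [-0.14110383 -0.72217003  0.91177657] [[0.79, -0.42, 0.44], [-0.61, -0.54, 0.58], [-0.0, -0.73, -0.68]] 425.9051392346091 0.03429824577143568
wrist [0.07820584 0.65055056 0.38368879] [[0.25, 0.93, 0.28], [0.97, -0.23, -0.07], [-0.0, 0.29, -0.96]] 336.22853290231063 -0.035543218194823666
{'t': 0.15, 'joints': array([ 1.24137503e+00,  1.24372547e-01,  1.65130909e+00,  3.40685935e-05,
        1.36751926e+00, -8.26017148e-02]), 'qd': array([ 0.00104076, -0.00184552, -0.00352888,  0.00090389,  0.00166451,
        0.00092115]), 'joint_efforts': array([ 3.75606478e-04, -4.18188393e+01, -3.60472977e+01,  7.75264506e-02,
        4.68381133e-02, -7.78975800e-05]), 'eef_pos': array([0.15867196, 0.62983836, 0.21368855]), 'orientation': array([-3.86686054e-01, -3.11733863e+00,  2.46180787e-03]), 'ft_force': array([-0.16766643, -0.09925184,  0.04176526]), 'ft_torque': array([ 0.02536445, -0.01581026,  0.02476562]), 'grip_width': 1.002478901178896}
[[-0.97   0.244 -0.001]
 [ 0.244  0.97  -0.002]
 [ 0.    -0.002 -1.   ]]
```

View pics/top0.png

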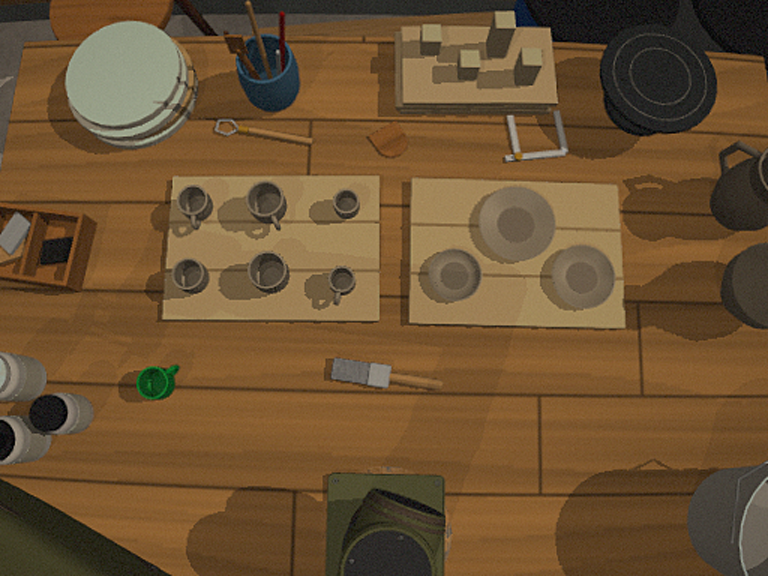

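View pics/side0.png

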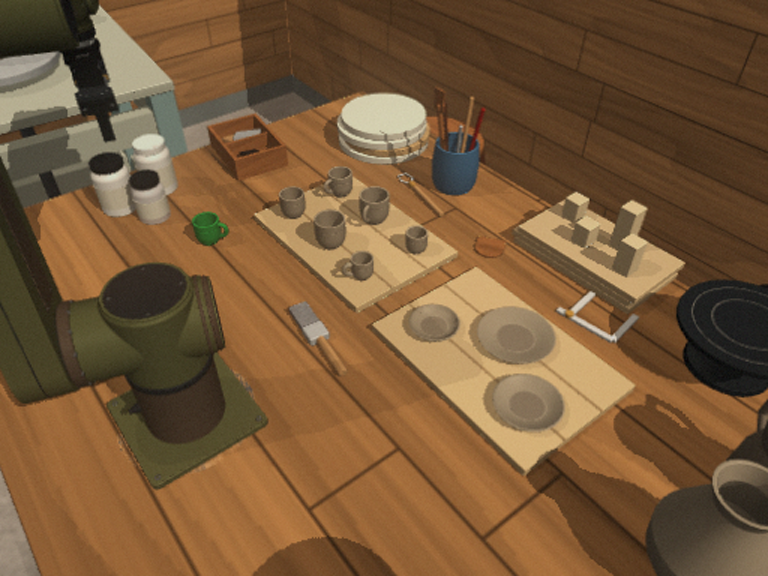

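Top view, in 1.5× pixels:
- **Handled cups:** medium (193,202), large (266,200), small (342,280).
- **Look-alikes:** beakers without handles at (189,275) medium, (267,271) large and (345,203) small. The green cup is at (156,382).
- **Saucers:** small (452,275), large (515,225), medium (580,277).

Next I measure.

```bash
cat > m.py <<'E'
from h import *
from scipy.optimize import least_squares
def circ(P,rad):
    fr=rad is None
    g=lambda p:np.hypot(P[:,0]-p[0],P[:,1]-p[1])-(p[2] if fr else rad)
    s=least_squares(g,list(P[:,:2].mean(0))+([.05] if fr else []),loss='soft_l1',f_scale=.001)
    return s.x, np.median(abs(g(s.x)))
def mask(f):
    im=f['img']; hsv=cv2.cvtColor(im,cv2.COLOR_RGB2HSV)
    return (hsv[...,1]<75).astype(np.uint8)*255
def blob(m,px):
    n,l,st,_=cv2.connectedComponentsWithStats(m)
    y,x=np.mgrid[:m.shape[0],:m.shape[1]]
    d=np.hypot(x-px[0],y-px[1]); d[(l==0)|(st[l,4]<60)]=1e9
    k=l.flat[d.argmin()]; b=(l==k).astype(np.uint8)
    c=max(cv2.findContours(b,cv2.RETR_EXTERNAL,cv2.CHAIN_APPROX_NONE)[0],key=len)[:,0]
    return b,c
def cup(f,m,px,dia,h,z0=.018):
    b,c=blob(m,px); P=onplane(f,c,z0+h); rad=dia/2
    C=np.median(P,0)[:2]
    for _ in range(6):
        v=C-np.array(f['xyz'])[:2]; v/=np.linalg.norm(v)
        sel=((P[:,:2]-C)@v)>0.0
        C,e=circ(P[sel],rad)
    d=P[:,:2]-C; k=np.hypot(*d.T).argmax()
    return C,e,np.degrees(np.arctan2(*d[k][::-1])),np.hypot(*d[k]),b.sum()
CUPS=dict(sc=((342,280),.048,.05),mc=((193,202),.058,.06),lc=((266,200),.068,.07),sb=((345,203),.048,.05),mb=((189,275),.058,.06),lb=((267,271),.068,.07))
SAU=dict(ss=((452,275),.098),ms=((580,277),.12),ls=((515,225),.144))
E
python3 - <<'E'
from m import *
import pickle
f=pickle.load(open('top0.pkl','rb')); m=mask(f)
for k,(p,d,h) in CUPS.items():
    C,e,a,dd,n=cup(f,m,np.array(p)/1.5,d,h); print(k,C.round(4),e.round(4),'far dir',a.round(),dd.round(3),n)
for k,(p,d) in SAU.items():
    b,c=blob(m,np.array(p)/1.5); P=onplane(f,c,.036); print(k,*circ(P,None),len(c),d/2)
o=f['img'].copy();o[m>0]=o[m>0]//2+[0,0,127]
g=dict(img=np.vstack([f['img'][110:225,100:420],o[110:225,100:420]]));save(g,'mask0.png',s=2.4)
E
```

```text
sc [0.275  0.0737] 0.0014 far dir -82.0 0.077 577
mc [0.5694 0.2251] 0.0067 far dir 7.0 0.042 90m.py:6: RuntimeWarning: Mean of empty slice.
  s=least_squares(g,list(P[:,:2].mean(0))+([.05] if fr else []),loss='soft_l1',f_scale=.001)
  ret = um.true_divide(
Traceback (most recent call last):
  File "m.py", line 24, in cup
    C,e=circ(P[sel],rad)
        ~~~~^^^^^^^^^^^^
  File "m.py", line 6, in circ
    s=least_squares(g,list(P[:,:2].mean(0))+([.05] if fr else []),loss='soft_l1',f_scale=.001)
ValueError: Initial guess is outside of provided bounds
```

```bash
python3 - <<'E'
from m import *
import pickle
f=pickle.load(open('top0.pkl','rb')); hsv=cv2.cvtColor(cv2.medianBlur(f['img'],3),cv2.COLOR_RGB2HSV)
for n,(x,y) in dict(wallL=(266,213),insL=(266,200),wallm=(192,288),board=(225,240),shadow=(247,225),shad2=(305,290),sauc=(490,225),saucin=(515,225),rim=(266,184)).items(): print(n,hsv[int(y/1.5),int(x/1.5)])
g=dict(img=np.vstack([f['img'][115:220,105:415],np.repeat(hsv[115:220,105:415,1:2],3,2)]));save(g,'sat0.png',s=2.5)
E
```

```text
wallL [ 17  69 100]
insL [18 74 76]
wallm [14 73 73]
board [ 18 116 156]
shadow [ 19 111 120]
shad2 [ 17 114 110]
sauc [ 19  79 135]
saucin [ 15  79 107]
rim [23 64 52]
```

View pics/sat0.png

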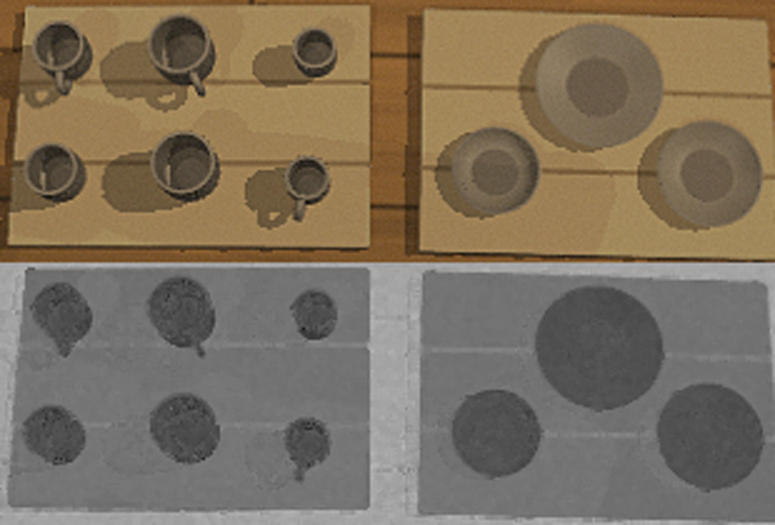

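The close crop confirms the choice: handles at crop (62,82) on the medium cup, (197,87) large and (299,210) small. The other three have none. Saturation separates the clay cleanly.

```bash
sed -i "s/im=f\['img'\]; hsv/im=cv2.medianBlur(f['img'],3); hsv/; s/<75/<95/" m.py
python3 - <<'E'
from m import *
import pickle
f=pickle.load(open('top0.pkl','rb')); m=mask(f)
for k,(p,d,h) in CUPS.items():
    C,e,a,dd,n=cup(f,m,np.array(p)/1.5,d,h); print(k,C.round(4),e.round(4),'far dir',a.round(),dd.round(3),n)
for k,(p,d) in SAU.items():
    b,c=blob(m,np.array(p)/1.5); P=onplane(f,c,.036); print(k,*circ(P,None),len(c),d/2)
E
```

```text
sc [0.4364 0.0854] 0.001 far dir 170.0 0.044 294
mc [0.5755 0.3587] 0.0008 far dir -167.0 0.055 456
lc [0.5741 0.2252] 0.0007 far dir -154.0 0.059 588
sb [0.5779 0.0836] 0.0009 far dir -162.0 0.03 275
mb [0.4379 0.3554] 0.001 far dir -142.0 0.038 437
lb [0.4447 0.2136] 0.0008 far dir -137.0 0.042 587
ss [ 0.45736516 -0.11687048  0.047028  ] 0.0006253464515592749 100 0.049
ms [ 0.45885599 -0.35314285  0.05813323] 0.0007008322175737838 121 0.06
ls [ 0.55736149 -0.23255152  0.07011107] 0.00072159958085731 141 0.072
```

```bash
cat > d.py <<'E'
import sys; from h import *
# d.py x y z jaw_deg -> shift/turn in tool axes from measured pose
x,y,z,a=map(float,sys.argv[1:5]); a=np.radians(a)
s=r.read_state(); M=R.from_rotvec(s['orientation'])
ty=np.array([np.cos(a),np.sin(a),0]); tz=np.array([0,0,-1.]); tx=np.cross(ty,tz)
T=R.from_matrix(np.c_[tx,ty,tz])
d=M.inv().apply(np.array([x,y,z])-s['eef_pos'])*1000
print('t',s['t'],'grip',s['grip_width'],'pos',s['eef_pos'].round(4),'shift',d.round(1),'turn',(M.inv()*T).as_rotvec().round(3),'F',s['ft_force'].round(2))
E
python3 d.py .577 .3595 .19 90
```

```text
t 0.15 grip 1.002478901178896 pos [0.1587 0.6298 0.2137] shift [-471.7 -159.9   23.9] turn [-0.002 -0.    -0.247] F [-0.17 -0.1   0.04]
```

```bash
python3 -m crank '[-472,-160,24,0,0,-0.247,-472,-160,24,0,0,-0.247,-472,-160,24,0,0,-0.247,-472,-160,24,0,0,-0.247,-472,-160,24,0,0,-0.247,-472,-160,24,0,0,-0.247,-472,-160,24,0,0,-0.247,-472,-160,24,0,0,-0.247]' 100; python3 d.py .577 .3595 .19 90
```

```text
t: 0.95
eef_pos: [0.4946, 0.4128, 0.1951]
orientation: [0.0, -3.141, 0.0]
ft_force: [0.9, 1.0, -0.3]
grip_width: 0.999
t 0.95 grip 0.998710634799793 pos [0.4946 0.4128 0.1951] shift [-82.4 -53.3   5.1] turn [-0. -0.  0.] F [ 0.87  1.04 -0.33]
```

```bash
python3 -m crank '[-80,-52,5,0,0,0,-80,-52,5,0,0,0,-80,-52,5,0,0,0,-80,-52,5,0,0,0]'; python3 d.py .577 .3595 .19 90; python3 - <<'E'
from h import *
import pickle
f=r.grab_frame('wrist'); save(f,'w1.png',s=1.5); pickle.dump(f,open('w1.pkl','wb'))
print(f['xyz'],proj(f,[[.577,.3595,.078],[.5765,.226,.088],[.577,.3595,.018]]))
E
```

```text
t: 1.35
eef_pos: [0.5736, 0.3614, 0.1896]
orientation: [-0.003, -3.14, 0.0]
ft_force: [0.1, 0.4, -0.6]
grip_width: 0.995
t 1.35 grip 0.9946271484341702 pos [0.5736 0.3614 0.1896] shift [-3.4 -1.9 -0.4] turn [-0.    -0.002 -0.002] F [ 0.06  0.38 -0.59]
[0.49079339 0.36168175 0.35992175] [[246.79880665 196.06333334]
 [ 90.63350163 199.40035029]
 [247.15334661 179.31318953]]
```

View pics/w1.png

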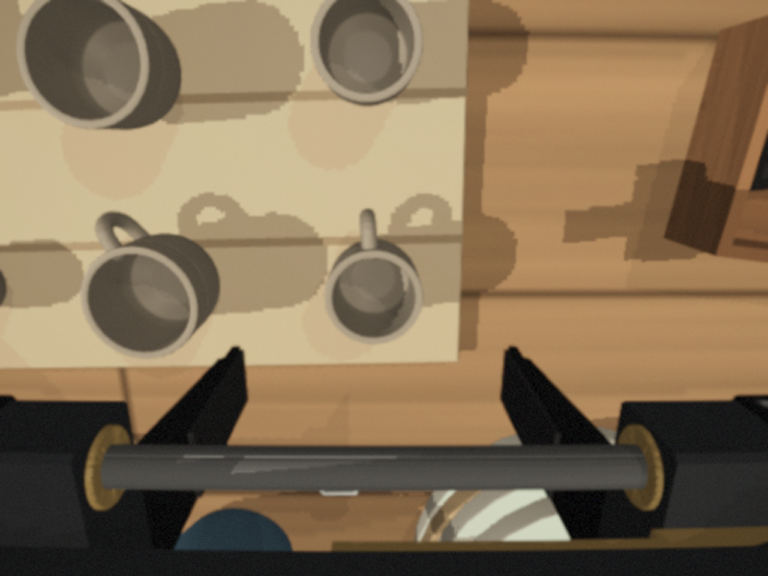

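Rims agree with the top-view estimate within about 2 mm: medium rim at (374,295) (predicted 370,294), large at (141,302). The medium handle points −x, so the jaws along y clear it. Descend.

```bash
python3 -m crank '[-3,-1,50,0,0,0,-3,-1,80,0,0,0,-3,-1,100,0,0,0,-3,-1,100,0,0,0,-3,-1,100,0,0,0]'; python3 d.py .577 .3605 .048 90
```

```text
t: 1.9
eef_pos: [0.5754, 0.3623, 0.0909]
orientation: [0.003, -3.141, -0.0]
ft_force: [-0.1, 0.3, 0.2]
grip_width: 0.998
t 1.9 grip 0.9981740204918924 pos [0.5754 0.3623 0.0909] shift [-1.6 -1.8 42.9] turn [ 0.    -0.     0.002] F [-0.08  0.26  0.16]
```

```bash
python3 -m crank '[-1,-1,30,0,0,0,-1,-1,42,0,0,0,-1,-1,42,0,0,0,-1,-1,42,0,0,0]'; python3 -m crank '[0,0,0,0,0,0,0,0,0,0,0,0,0,0,0,0,0,0,0,0,0,0,0,0,0,0,0,0,0,0,0,0,0,0,0,0,0,0,0,0,0,0,0,0,0,0,0,0]' 40 15;  python3 d.py .577 .3605 .048 90
```

```text
t: 2.3
eef_pos: [0.5776, 0.3607, 0.0497]
orientation: [-0.001, 3.141, 0.001]
ft_force: [0.2, -0.4, 0.4]
grip_width: 0.998
t: 3.1
eef_pos: [0.5774, 0.3604, 0.0486]
orientation: [-0.0, 3.141, 0.0]
ft_force: [-0.7, 0.0, 1.3]
grip_width: 0.599
t 3.1 grip 0.5994001437802624 pos [0.5774 0.3604 0.0486] shift [0.4 0.1 0.6] turn [0. 0. 0.] F [-0.74  0.03  1.32]
```

```bash
python3 -m crank '[0,0,-15,0,0,0,0,0,-40,0,0,0,0,0,-80,0,0,0,0,0,-105,0,0,0,0,-30,-105,0,0,0,0,-70,-105,0,0,0,0,-115,-105,0,0,0,0,-160,-105,0,0,0]' - 20; python3 -m crank '[20,-45,0,0,0,0,40,-90,0,0,0,0,60,-135,0,0,0,0,80,-180,0,0,0,0,100,-225,0,0,0,0,115,-270,0,0,0,0,118,-315,0,0,0,0,118,-360,0,0,0,0]';  python3 d.py .459 -.353 .15 90
```

```text
t: 3.9
eef_pos: [0.577, 0.1989, 0.1544]
orientation: [-0.002, 3.141, -0.0]
ft_force: [-0.2, -0.3, -1.5]
grip_width: 0.602
t: 4.7
eef_pos: [0.4584, -0.1615, 0.1546]
orientation: [0.0, 3.14, -0.001]
ft_force: [0.9, 0.3, -1.1]
grip_width: 0.601
t 4.7 grip 0.6013327949199598 pos [ 0.4584 -0.1615  0.1546] shift [  -0.6 -191.5    4.7] turn [-0.001  0.001 -0.   ] F [ 0.91  0.29 -1.08]
```

```bash
python3 -m crank '[0,-45,0,0,0,0,0,-90,0,0,0,0,0,-130,0,0,0,0,0,-160,0,0,0,0,0,-180,0,0,0,0,0,-191,0,0,0,0,0,-191,0,0,0,0,0,-191,0,0,0,0]';  python3 d.py .459 -.353 .075 90; python3 - <<'E'
from m import *
import pickle
f=r.grab_frame('wrist'); save(f,'w2.png',s=1.5); pickle.dump(f,open('w2.pkl','wb'))
print(proj(f,[[.459,-.353,.036],[.459,-.293,.036],[.459,-.413,.036],[.399,-.353,.036]])*1.5)
E
```

```text
t: 5.5
eef_pos: [0.4594, -0.3497, 0.1534]
orientation: [0.001, -3.141, -0.001]
ft_force: [0.3, 0.0, -1.8]
grip_width: 0.601
t 5.5 grip 0.6011558940003644 pos [ 0.4594 -0.3497  0.1534] shift [ 0.4 -3.4 78.4] turn [ 0.001 -0.     0.001] F [ 0.32  0.01 -1.8 ]
[[367.64671699 284.79209716]
 [468.65750375 284.72919395]
 [266.6452784  284.88250828]
 [367.24700089 181.65328332]]
```

View pics/w2.png

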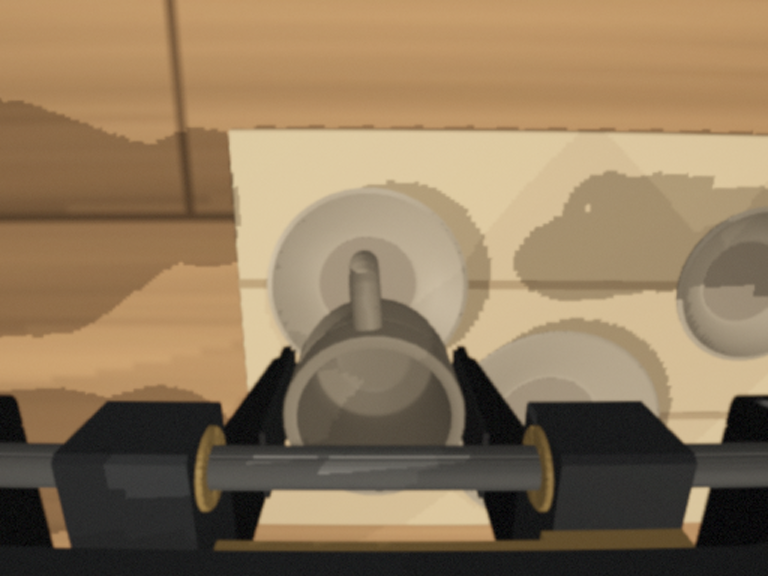

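The held cup is upright above the medium saucer, whose edges at x 270–468 centre on 369 (predicted 368). The far edge at row 188 suggests x about +2 mm. Lower.

```bash
python3 -m crank '[-1,-2,30,0,0,0,-1,-2,60,0,0,0,-1,-2,75,0,0,0,-1,-2,80,0,0,0,-1,-2,80,0,0,0,-1,-2,80,0,0,0]';  python3 d.py .4605 -.352 .0555 90
```

```text
t: 6.15
eef_pos: [0.4613, -0.3533, 0.0751]
orientation: [-0.001, 3.14, -0.003]
ft_force: [1.8, 0.8, -1.4]
grip_width: 0.604
t 6.15 grip 0.6035150662844545 pos [ 0.4613 -0.3533  0.0751] shift [ 0.8  1.3 19.6] turn [-0.002  0.002  0.001] F [ 1.85  0.76 -1.37]
```

```bash
python3 -m crank '[0,1,6,0,0,0,0,1,12,0,0,0,0,1,16,0,0,0,0,1,18,0,0,0,0,1,18,0,0,0]';  python3 d.py .4605 -.352 .0546 90;python3 -m crank '[0,0,1,0,0,0,0,0,2,0,0,0,0,0,2,0,0,0]';  python3 d.py .4605 -.352 .0546 90
```

```text
t: 6.65
eef_pos: [0.4602, -0.3517, 0.0551]
orientation: [0.0, -3.141, -0.001]
ft_force: [-0.1, -0.2, -0.8]
grip_width: 0.602
t 6.65 grip 0.6017848936524481 pos [ 0.4602 -0.3517  0.0551] shift [-0.3 -0.3  0.5] turn [ 0. -0.  0.] F [-0.08 -0.25 -0.85]
t: 6.95
eef_pos: [0.4606, -0.352, 0.0546]
orientation: [-0.0, 3.141, -0.0]
ft_force: [-2.3, 1.1, 4.8]
grip_width: 0.603
t 6.95 grip 0.603286970071674 pos [ 0.4606 -0.352   0.0546] shift [ 0.1 -0.   0. ] turn [-0.  0.  0.] F [-2.32  1.12  4.81]
```

Contact felt (+4.8 N). Release and rise.

```bash
python3 -m crank '[0,0,0,0,0,0,0,0,0,0,0,0,0,0,0,0,0,0,0,0,0,0,0,0,0,0,0,0,0,0]' 92; python3 -m crank '[0,0,-10,0,0,0,0,0,-25,0,0,0,0,0,-60,0,0,0,0,0,-100,0,0,0,0,0,-125,0,0,0,0,0,-125,0,0,0]';  python3 d.py .5768 .227 .18 110
```

```text
t: 7.45
eef_pos: [0.4603, -0.3517, 0.0533]
orientation: [0.0, -3.141, -0.0]
ft_force: [0.9, -0.0, -0.2]
grip_width: 0.909
t: 8.05
eef_pos: [0.463, -0.3541, 0.1859]
orientation: [-0.0, 3.133, -0.012]
ft_force: [0.9, -0.6, 0.1]
grip_width: 0.921
t 8.05 grip 0.9212851019244751 pos [ 0.463  -0.3541  0.1859] shift [-114.   581.1    2.2] turn [-0.009  0.007 -0.349] F [ 0.85 -0.57  0.12]
```

```bash
python3 -m crank '[-114,581,0,0,0,-0.26,-114,581,0,0,0,-0.26,-114,581,0,0,0,-0.26,-114,581,0,0,0,-0.26,-114,581,0,0,0,-0.26,-114,581,0,0,0,-0.26,-114,581,0,0,0,-0.26,-114,581,0,0,0,-0.26]' 100; python3 d.py .5768 .228 .18 105
```

```text
t: 8.85
eef_pos: [0.5369, 0.0428, 0.1783]
orientation: [0.408, -3.115, 0.0]
ft_force: [-0.1, 0.2, 0.3]
grip_width: 1.0
t 8.85 grip 1.0002521473749368 pos [0.5369 0.0428 0.1783] shift [-86.2 168.7  -1.7] turn [-0.    -0.    -0.002] F [-0.05  0.16  0.33]
```

```bash
python3 - <<'E'
from m import *
import pickle
f=r.grab_frame('top'); pickle.dump(f,open('t2.pkl','wb')); m=mask(f)
p=proj(f,[[.4605,-.352,.05]])[0]; g=dict(img=f['img'][int(p[1])-40:int(p[1])+40,int(p[0])-50:int(p[0])+50]); save(g,'t2.png',s=5)
# medium saucer outer edge, rest
b,c=blob(m,p); P=onplane(f,c,.036); print(circ(P,None))
E
```

```text
(array([ 0.45905585, -0.35331144,  0.05809224]), np.float64(0.0007988644009455613))
```

View pics/t2.png

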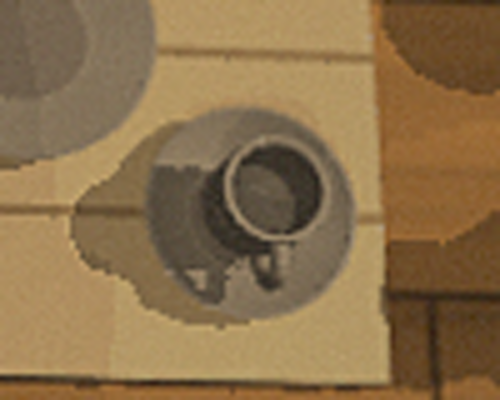

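```bash
python3 - <<'E'
from m import *
import pickle
f=pickle.load(open('t2.pkl','rb')); p=proj(f,[[.4605,-.352,.05]])[0].astype(int)
q=p-[50,40]+np.array([275,188])/5-.4; print(onplane(f,q,.084))
E
python3 -m crank '[-86,169,-1,0,0,0,-86,169,-1,0,0,0,-86,169,-1,0,0,0,-86,169,-1,0,0,0,-86,169,-1,0,0,0,-86,169,-1,0,0,0]';python3 d.py .5768 .228 .18 105; python3 - <<'E'
from h import *
import pickle
f=r.grab_frame('wrist'); save(f,'w3.png',s=1.5); pickle.dump(f,open('w3.pkl','wb'))
print(proj(f,[[.5768,.228,.088]])*1.5)
E
```

```text
[[ 0.46093834 -0.35075006  0.084     ]]
t: 9.5
eef_pos: [0.5765, 0.2266, 0.1787]
orientation: [0.41, -3.113, 0.001]
ft_force: [0.5, 0.1, -0.4]
grip_width: 1.0
t 9.5 grip 1.000353930717202 pos [0.5765 0.2266 0.1787] shift [-0.7  1.3 -1.3] turn [-0.001 -0.002  0.   ] F [ 0.5   0.07 -0.4 ]
[[376.06205447 300.48729771]]
```

View pics/w3.png

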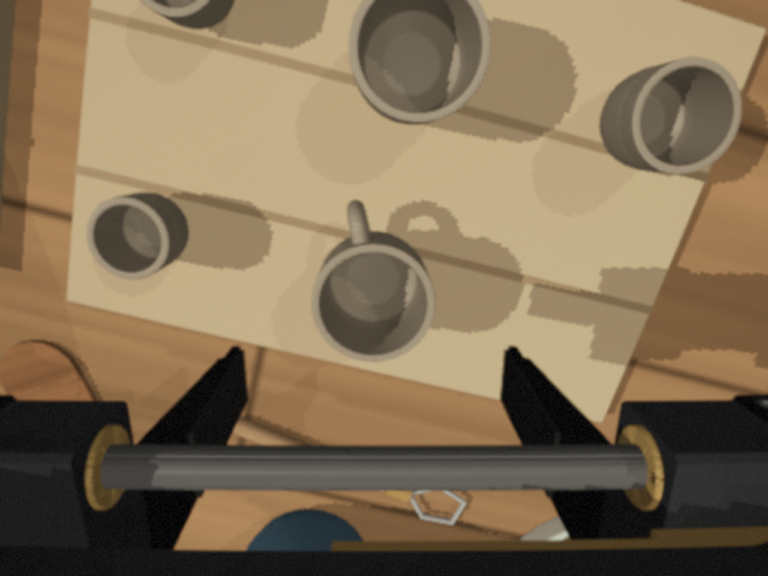

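The placed medium cup is 3 mm off the saucer centre and the saucer did not move. Large rim at (374,302) against predicted (376,300), handle between the jaws. Descend and grip.

```bash
python3 -m crank '[-1,0,50,0,0,0,-1,0,85,0,0,0,-1,0,105,0,0,0,-1,0,118,0,0,0,-1,0,124,0,0,0,-1,0,124,0,0,0,-1,0,124,0,0,0]';python3 d.py .5768 .228 .054 105;  python3 -m crank '[0,0,0,0,0,0,0,0,0,0,0,0,0,0,0,0,0,0,0,0,0,0,0,0,0,0,0,0,0,0,0,0,0,0,0,0,0,0,0,0,0,0]' 50 20;  python3 d.py .5768 .228 .054 105
```

```text
t: 10.25
eef_pos: [0.579, 0.2264, 0.0571]
orientation: [-0.407, 3.113, 0.001]
ft_force: [0.9, -0.7, -0.1]
grip_width: 0.996
t 10.25 grip 0.9962270069074729 pos [0.579  0.2264 0.0571] shift [1.7 2.1 3.1] turn [ 0.     0.002 -0.002] F [ 0.86 -0.67 -0.13]
t: 10.95
eef_pos: [0.5781, 0.2265, 0.0559]
orientation: [-0.408, 3.115, 0.0]
ft_force: [0.0, -1.1, 2.7]
grip_width: 0.716
t 10.95 grip 0.7157241597270434 pos [0.5781 0.2265 0.0559] shift [0.9 1.8 1.9] turn [-0.     0.    -0.002] F [ 0.03 -1.1   2.66]
```

```bash
python3 -m crank '[0,0,-15,0,0,0,0,0,-40,0,0,0,0,0,-80,0,0,0,0,0,-110,0,0,0,9,-29,-115,0,0,0,21,-67,-115,0,0,0,34,-110,-115,0,0,0,47,-152,-115,0,0,0]' - 25; python3 -m crank '[13,-43,0,0,0,0,26,-86,0,0,0,0,39,-129,0,0,0,0,52,-172,0,0,0,0,65,-215,0,0,0,0,76,-245,0,0,0,0,85,-270,0,0,0,0,90,-286,0,0,0,0]'; python3 d.py .559 -.232 .17 105
```

```text
t: 11.75
eef_pos: [0.5711, 0.0662, 0.171]
orientation: [-0.409, 3.115, 0.0]
ft_force: [-0.6, -0.4, -2.2]
grip_width: 0.717
t: 12.55
eef_pos: [0.5576, -0.2338, 0.1707]
orientation: [0.405, -3.115, -0.0]
ft_force: [0.4, 0.8, -2.2]
grip_width: 0.718
t 12.55 grip 0.7181938142254468 pos [ 0.5576 -0.2338  0.1707] shift [-1.8  1.4  0.7] turn [ 0.    -0.    -0.003] F [ 0.4   0.78 -2.22]
```

```bash
python3 -m crank '[-1,1,30,0,0,0,-1,1,60,0,0,0,-1,1,80,0,0,0,-1,1,92,0,0,0,-1,1,98,0,0,0,-1,1,98,0,0,0,-1,1,98,0,0,0]';  python3 d.py .559 -.232 .0619 105
```

```text
t: 13.25
eef_pos: [0.5598, -0.2311, 0.0738]
orientation: [-0.408, 3.113, -0.002]
ft_force: [0.4, 0.3, -2.7]
grip_width: 0.717
t 13.25 grip 0.7172845980561035 pos [ 0.5598 -0.2311  0.0738] shift [ 1.1 -0.7 11.9] turn [-0.001  0.002 -0.001] F [ 0.36  0.33 -2.67]
```

```bash
python3 -m crank '[0,0,4,0,0,0,0,0,8,0,0,0,0,0,10,0,0,0,0,0,11,0,0,0,0,0,11,0,0,0]';  python3 d.py .559 -.232 .0619 105;python3 -m crank '[0,0,1,0,0,0,0,0,1,0,0,0,0,0,1,0,0,0]';  python3 d.py .559 -.232 .0619 105
```

```text
t: 13.75
eef_pos: [0.5589, -0.2308, 0.0619]
orientation: [0.407, -3.115, -0.0]
ft_force: [-1.4, 1.0, 1.6]
grip_width: 0.718
t 13.75 grip 0.7175640589680472 pos [ 0.5589 -0.2308  0.0619] shift [ 0.2 -1.2 -0. ] turn [ 0.    -0.    -0.002] F [-1.44  1.02  1.64]
t: 14.05
eef_pos: [0.559, -0.2308, 0.0619]
orientation: [0.408, -3.115, -0.0]
ft_force: [-3.8, 2.0, 6.0]
grip_width: 0.718
t 14.05 grip 0.7181946618722084 pos [ 0.559  -0.2308  0.0619] shift [ 0.3 -1.2 -0. ] turn [ 0.    -0.    -0.001] F [-3.83  1.96  5.97]
```

```bash
python3 -m crank '[0,0,0,0,0,0,0,0,0,0,0,0,0,0,0,0,0,0,0,0,0,0,0,0,0,0,0,0,0,0]' 100; python3 -m crank '[0,0,-10,0,0,0,0,0,-25,0,0,0,0,0,-60,0,0,0,0,0,-100,0,0,0,0,0,-120,0,0,0,0,0,-120,0,0,0]';  python3 d.py .438 .086 .18 77
```

```text
t: 14.55
eef_pos: [0.5589, -0.2308, 0.0603]
orientation: [0.408, -3.115, -0.0]
ft_force: [-0.7, -0.3, 1.1]
grip_width: 0.994
t: 15.15
eef_pos: [0.5617, -0.2322, 0.1872]
orientation: [-0.407, 3.106, -0.01]
ft_force: [0.2, -0.3, -1.0]
grip_width: 1.001
t 15.15 grip 1.0014179435427852 pos [ 0.5617 -0.2322  0.1872] shift [ 37.7 339.4   4.5] turn [-0.005  0.009  0.487] F [ 0.24 -0.29 -1.04]
```

```bash
python3 -m crank '[38,339,4,0,0,0.487,38,339,4,0,0,0.487,38,339,4,0,0,0.487,38,339,4,0,0,0.487,38,339,4,0,0,0.487,38,339,4,0,0,0.487,38,339,4,0,0,0.487,38,339,4,0,0,0.487]' 80;python3 -m crank '[0,0,0,0,0,0,0,0,0,0,0,0]'; python3 d.py .438 .086 .18 77;  python3 - <<'E'
from m import *
import pickle
f=r.grab_frame('wrist'); save(f,'w4.png',s=1.5)
print(proj(f,[[.438,.086,.068]])*1.5)
f=r.grab_frame('top'); m=mask(f); pickle.dump(f,open('t3.pkl','wb'))
p=proj(f,[[.559,-.232,.06]])[0].astype(int); print(p)
g=dict(img=f['img'][p[1]-40:p[1]+40,p[0]-50:p[0]+50]); save(g,'t3.png',s=5)
b,c=blob(m,p); P=onplane(f,c,.036); print(circ(P,None))
E
```

```text
t: 15.95
eef_pos: [0.4326, 0.0904, 0.1755]
orientation: [-0.346, -3.121, -0.001]
ft_force: [1.4, -0.3, 0.5]
grip_width: 0.797
t: 16.15
eef_pos: [0.4351, 0.0863, 0.1762]
orientation: [-0.357, -3.121, 0.001]
ft_force: [-0.1, 0.2, 0.3]
grip_width: 0.803
t 16.15 grip 0.8034700181842628 pos [0.4351 0.0863 0.1762] shift [-2.9  0.4 -3.8] turn [-0.001 -0.    -0.001] F [-0.13  0.18  0.32]
[[373.87713823 294.83402961]]
[346 145]
(array([ 0.55745643, -0.23290428,  0.06977681]), np.float64(0.0008093297296912702))
```

View pics/w4.png

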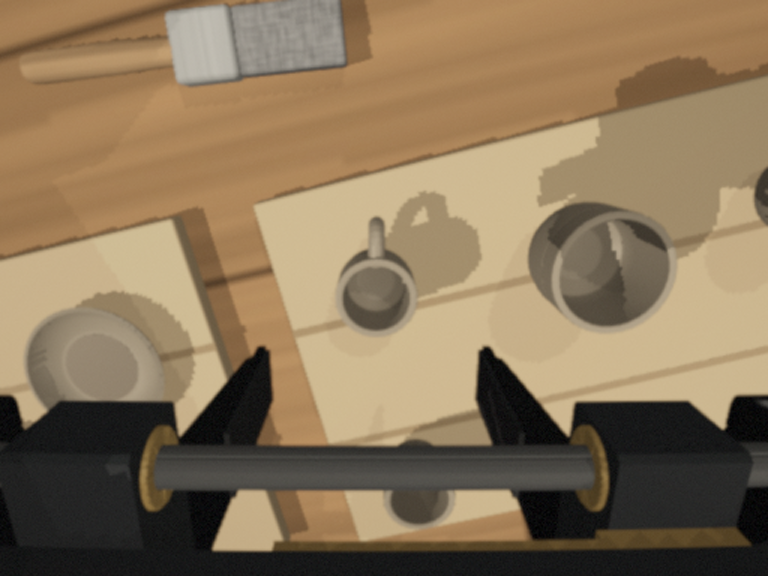

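View pics/t3.png

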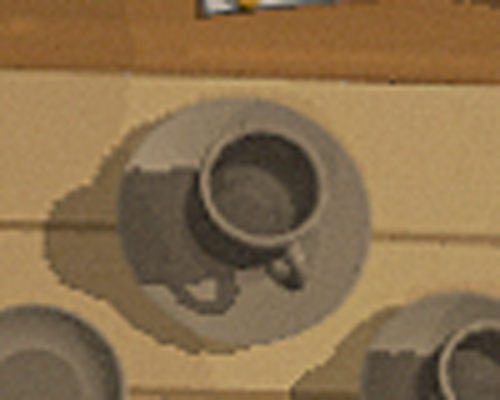

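Small rim at (376,294), predicted (374,295). The large cup stands upright with its rim centred at crop (262,187). Grip the small one.

```bash
python3 - <<'E'
from m import *
import pickle
f=pickle.load(open('t3.pkl','rb'))
print(onplane(f,np.array([346-50,145-40])+np.array([262,187])/5-.4,.094))
E
python3 -m crank '[-2,1,50,0,0,0,-2,1,90,0,0,0,-2,1,112,0,0,0,-2,1,126,0,0,0,-2,1,132,0,0,0,-2,1,132,0,0,0,-2,1,132,0,0,0]';python3 d.py .438 .086 .042 77;  python3 -m crank '[0,0,0,0,0,0,0,0,0,0,0,0,0,0,0,0,0,0,0,0,0,0,0,0,0,0,0,0,0,0,0,0,0,0,0,0,0,0,0,0,0,0]' 30 15;  python3 d.py .438 .086 .042 77
```

```text
[[ 0.55634908 -0.22949666  0.094     ]]
t: 16.95
eef_pos: [0.4381, 0.0871, 0.0454]
orientation: [0.357, 3.12, 0.0]
ft_force: [0.1, -0.2, -1.1]
grip_width: 0.8
t 16.95 grip 0.8002298363372267 pos [0.4381 0.0871 0.0454] shift [-0.2 -1.1  3.4] turn [ 0.     0.001 -0.001] F [ 0.08 -0.25 -1.08]
t: 17.65
eef_pos: [0.4374, 0.0875, 0.0448]
orientation: [0.355, 3.121, 0.0]
ft_force: [-0.8, 0.2, 2.0]
grip_width: 0.492
t 17.65 grip 0.49208937029467703 pos [0.4374 0.0875 0.0448] shift [-1.  -1.3  2.8] turn [0. 0. 0.] F [-0.76  0.19  1.96]
```

```bash
python3 -m crank '[0,0,-15,0,0,0,0,0,-40,0,0,0,0,0,-75,0,0,0,0,0,-95,0,0,0,-10,-29,-100,0,0,0,-24,-72,-100,0,0,0,-38,-115,-100,0,0,0,-50,-150,-100,0,0,0]' - 15; python3 -m crank '[-9,-26,0,0,0,0,-14,-39,0,0,0,0,-16,-44,0,0,0,0,-16,-44,0,0,0,0]'; python3 d.py .4585 -.1165 .0508 77
```

```text
t: 18.45
eef_pos: [0.4518, -0.0716, 0.1442]
orientation: [0.356, 3.121, -0.0]
ft_force: [1.1, -0.5, -0.6]
grip_width: 0.492
t: 18.85
eef_pos: [0.4577, -0.1161, 0.1441]
orientation: [-0.356, -3.121, -0.001]
ft_force: [-0.4, 0.5, -1.7]
grip_width: 0.489
t 18.85 grip 0.4892865599200047 pos [ 0.4577 -0.1161  0.1441] shift [-0.9 -0.3 93.3] turn [ 0.001 -0.001 -0.   ] F [-0.39  0.45 -1.72]
```

```bash
python3 -m crank '[0,0,30,0,0,0,0,0,55,0,0,0,0,0,72,0,0,0,0,0,82,0,0,0,0,0,84,0,0,0,0,0,84,0,0,0]';  python3 d.py .4585 -.1165 .0508 77; python3 -m crank '[0,0,4,0,0,0,0,0,6,0,0,0,0,0,7,0,0,0,0,0,7,0,0,0,0,0,7,0,0,0]';  python3 d.py .4585 -.1165 .0508 77
```

```text
t: 19.45
eef_pos: [0.4581, -0.1158, 0.0608]
orientation: [0.354, 3.121, 0.0]
ft_force: [0.3, -0.4, -0.6]
grip_width: 0.491
t 19.45 grip 0.491143426769977 pos [ 0.4581 -0.1158  0.0608] shift [-0.5 -0.6 10. ] turn [0.    0.    0.001] F [ 0.29 -0.45 -0.61]
t: 19.95
eef_pos: [0.4579, -0.1165, 0.0537]
orientation: [0.356, 3.121, -0.0]
ft_force: [0.2, -0.6, 0.1]
grip_width: 0.49
t 19.95 grip 0.4902416778205409 pos [ 0.4579 -0.1165  0.0537] shift [-0.6  0.1  2.9] turn [-0.  0.  0.] F [ 0.22 -0.6   0.06]
```

```bash
python3 -m crank '[0,0,1,0,0,0,0,0,2,0,0,0,0,0,2,0,0,0,0,0,2,0,0,0]';  python3 d.py .4585 -.1165 .0508 77
```

```text
t: 20.35
eef_pos: [0.4578, -0.1163, 0.0514]
orientation: [-0.355, -3.121, -0.0]
ft_force: [0.4, 0.2, -1.0]
grip_width: 0.492
t 20.35 grip 0.49229677428162033 pos [ 0.4578 -0.1163  0.0514] shift [-0.7 -0.   0.6] turn [ 0. -0.  0.] F [ 0.4   0.18 -1.01]
```

```bash
python3 -m crank '[0,0,1,0,0,0,0,0,1,0,0,0,0,0,1,0,0,0]';  python3 d.py .4585 -.1165 .0508 77
```

```text
t: 20.65
eef_pos: [0.4581, -0.1164, 0.0508]
orientation: [0.355, 3.121, -0.0]
ft_force: [0.4, 0.0, 1.7]
grip_width: 0.489
t 20.65 grip 0.4889533774083347 pos [ 0.4581 -0.1164  0.0508] shift [-0.5  0.  -0. ] turn [-0.  0.  0.] F [0.36 0.02 1.72]
```

Contact. Release, rise and move aside for a final look.

```bash
python3 -m crank '[0,0,0,0,0,0,0,0,0,0,0,0,0,0,0,0,0,0,0,0,0,0,0,0,0,0,0,0,0,0]' 80; python3 -m crank '[0,0,-10,0,0,0,0,0,-25,0,0,0,0,0,-60,0,0,0,0,0,-100,0,0,0,0,0,-140,0,0,0,0,0,-160,0,0,0,0,0,-160,0,0,0]'; python3 -m crank '[0,45,0,0,0,0,0,90,0,0,0,0,0,135,0,0,0,0,0,180,0,0,0,0,0,225,0,0,0,0,0,270,0,0,0,0,0,300,0,0,0,0,0,300,0,0,0,0]'; python3 - <<'E'
from m import *
import pickle
f=r.grab_frame('top'); m=mask(f); pickle.dump(f,open('t4.pkl','wb'))
save(f,'t4.png',(260,105,425,225),4.5)
for k,(p,d) in SAU.items():
    b,c=blob(m,np.array(p)/1.5); P=onplane(f,c,.036); print(k,*circ(P,None))
for k in('sb','mb','lb'):
    p,d,h=CUPS[k]; print(k,cup(f,m,np.array(p)/1.5,d,h))
f=r.grab_frame('side'); save(f,'s4.png',(235,170,435,320),4)
E
```

```text
t: 21.15
eef_pos: [0.4578, -0.1163, 0.0504]
orientation: [-0.355, -3.121, -0.0]
ft_force: [-0.3, -0.3, 0.4]
grip_width: 0.79
t: 21.85
eef_pos: [0.4601, -0.1172, 0.2157]
orientation: [0.354, 3.113, -0.003]
ft_force: [-0.1, -0.1, 0.3]
grip_width: 0.797
t: 22.65
eef_pos: [0.5246, 0.1788, 0.2086]
orientation: [-0.349, -3.119, 0.0]
ft_force: [0.1, 0.0, -0.6]
grip_width: 0.799
ss [ 0.45749171 -0.11665806  0.04711335] 0.000630948392552573
ms [ 0.45927828 -0.35343826  0.05793843] 0.0007580694156115141
ls [ 0.55753862 -0.23284594  0.06980922] 0.0008336235615448995
sb (array([0.57836799, 0.08395477]), np.float64(0.0010456346550440192), np.float64(-161.6999762995614), np.float64(0.030593325248724608), np.uint64(273))
mb (array([0.43812223, 0.35504657]), np.float64(0.0012310652933121523), np.float64(-144.8882313184349), np.float64(0.040319409792892565), np.uint64(403))m.py:6: RuntimeWarning: Mean of empty slice.
  s=least_squares(g,list(P[:,:2].mean(0))+([.05] if fr else []),loss='soft_l1',f_scale=.001)
  ret = um.true_divide(
Traceback (most recent call last):
  File "m.py", line 24, in cup
    C,e=circ(P[sel],rad)
        ~~~~^^^^^^^^^^^^
  File "m.py", line 6, in circ
    s=least_squares(g,list(P[:,:2].mean(0))+([.05] if fr else []),loss='soft_l1',f_scale=.001)
ValueError: Initial guess is outside of provided bounds
```

View pics/t4.png

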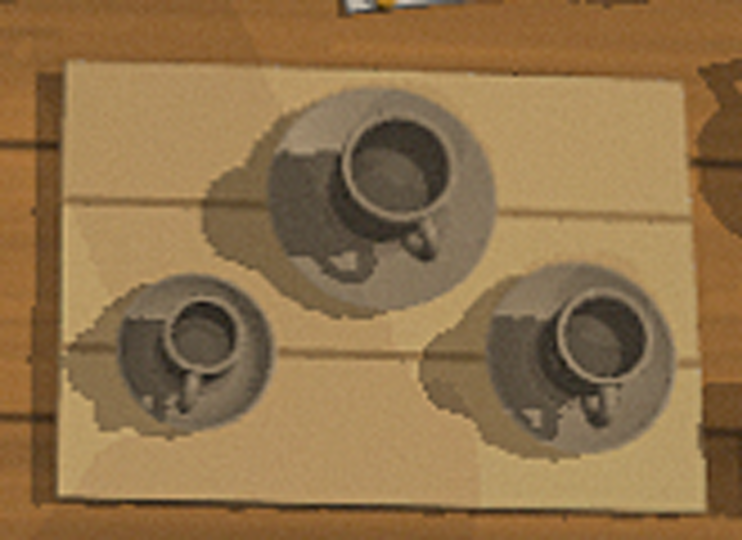

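```bash
python3 - <<'E'
from m import *
import pickle
f=pickle.load(open('t4.pkl','rb'))
for n,q,z in(('s',(202,336),.074),('m',(602,336),.084),('l',(397,170),.094)): print(n,onplane(f,np.array([260,105])+np.array(q)/4.5-.4,z).round(4))
f=r.grab_frame('side'); save(f,'s4.png',(165,90,435,320),2.6)
E
```

```text
s [[ 0.4575 -0.1163  0.074 ]]
m [[ 0.4607 -0.3501  0.084 ]]
l [[ 0.5553 -0.229   0.094 ]]
```

View pics/s4.png

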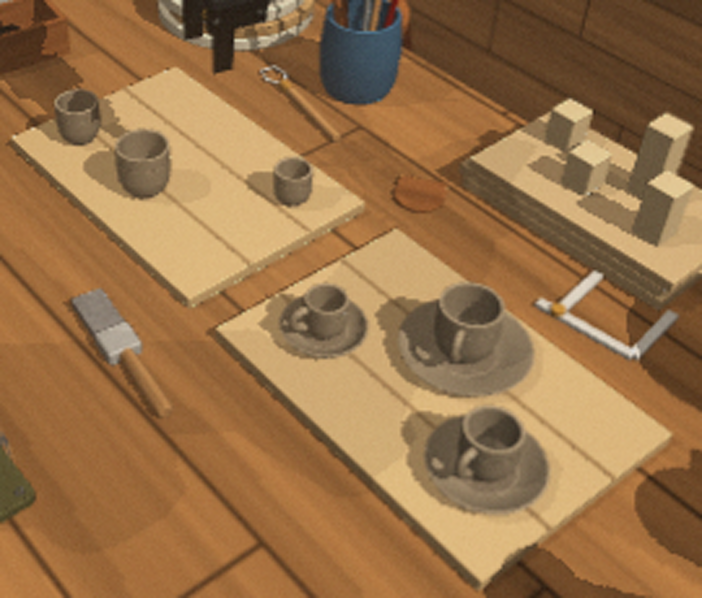

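The three cups stand upright in their saucers at (327,310), (470,322) and (493,442). The beakers stand at (78,115), (143,162) and (293,180), and the robot is clear. Hand in.

```bash
python3 -m crank '[0,0,0,0,0,0,0,0,0,0,0,0]'; python3 -c "from workcell import r; print(r.finish_job())"
```

```text
t: 22.95
eef_pos: [0.525, 0.1747, 0.2101]
orientation: [-0.358, -3.121, 0.001]
ft_force: [-0.1, 0.3, 0.1]
grip_width: 0.799
the job is handed in; nothing more can be done
None
```

The medium, large and small cups now stand in their own saucers, and I handed the job in at about 23 s. I gripped each cup across its upper wall and let go only after feeling it touch the saucer.

- **Centring:** in the last top view the cup centres were about 0.4 mm (small), 3.6 mm (medium) and 4.4 mm (large) from their saucer centres; the limit is 12 mm. These use rim centres read by eye from the picture and a calibration good to about 2 mm.
- **Cups and saucers:** the cups looked upright in the side view. The saucers' measured positions changed by less than 1 mm.
- **Beakers:** the small and medium beakers measured within 1 mm of where they stood.
- **Check that failed:** the large beaker's final top-view measurement failed, probably because the arm hid it. The side view shows it upright and apparently in place, and nothing came near it.

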